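Level the hanging bar with three tins

ROBOT

A 7-joint arm with a two-finger parallel gripper is mounted at the origin on the work surface. World frame = base frame: x ahead of the robot, y to its left, z up, the work surface at z = 0. Lengths are in m, angles in rad, forces in N, time in s.
With the tool pointing down it reaches from about 0.35 to 0.9 m from the base axis. Payload 8.1 kg.
Tool frame: the origin (TCP) lies at the very end of the fingers, on their centre line; the grasp point (between the pads) lies 19 mm behind it (grasp_offset is the distance from the TCP to the grasp point, in m); z points along the fingers, y is the direction in which the jaws open and shut (so a half turn about z gives the same grasp; the last joint's range is limited). The gripper opens to 85 mm and grips with 20 to 120 N. Pads are 22 mm wide; open, the fingers measure 114 mm over their backs; the gripper's body (76 mm by 85 mm) begins 54 mm behind the grasp point. The pads swing forward as they close: fully open they stand 13 mm farther back than shut.
Start: joints at [1.133, 0.434, 0.025, 1.573, -0.012, 1.134, -0.075], TCP at [0.205, -0.59, 0.231] pointing down, gripper open.
Joint ranges: [-2.62, 2.62], [-0.44, 2.09], [-1.27, 1.32], [0.08, 2.57], [-1.32, 4.46], [0.12, 2], [-2.74, 2.74]. Speed limits (rad/s): [2.22, 2.22, 3.01, 3.01, 3.14, 3.14, 3.14].

INTERFACE

Orientations are given as a unit quaternion [w, x, y, z].
In Python, from station import get_obs, snapshot, camera_info, finish_job, grasp_offset gives the robot as it stands.
- The arm moves only by the tool apply_moves, never from a script. Its argument "commands" is a list of rows, each a list of 3 entries, a list of its own where there are three numbers: the shift along the tool's x, y, z in units of 25 mm (1.0 is 25 mm), then the turn, a rotation vector about the tool's x, y, z in units of 5 degrees (1.0 is 5 degrees), then the finger opening in mm, from 0 to 85.4. In form: [[[tx, ty, tz], [ax, ay, az], hand], ...]. A call has 1 to 20 rows; each row shifts and turns the commanded pose from where the row before left it, along the tool's axes as they then stand; what a row does not reach is not made up. A row lasts 1/8 s, in which the tool goes at most 62.5 mm and 10.7 degrees, less where a joint would pass 70% of its speed; a pose out of reach is approached as far as the arm can. A call is refused whole if a number of a shift passes 1 or a number of a turn 1, either way. A call with a gripper value outside its range is refused whole. The fingers move at their own pace and stop on an object; the grip force is fixed at half the most. Time passes only in rows, so rows that do not move let the fingers close. It gives the time, the measured TCP pose, the force and the opening at its end, in the units of the state.
- get_obs(): the state, without advancing time (a new reading comes with each control period).
- snapshot(name): name is "scene" or "side" or "wrist"; returns the picture (420x560x3 uint8, red, green, blue); there is no depth.
- camera_info(name): a dict with "fx", "fy", "cx", "cy" (pixels), "eye" and "rotation" of the camera in the world. Camera axes: x right, y down, z forward; pixel columns grow to the right and rows downward; lengths in m; the calibration is good to about 2 mm. A picture is of the moment at which its call begins: read the wrist's pose just before it. camera_info takes no time and is no camera call; for the wrist camera it gives the pose at the moment of the call.
- finish_job(): hands the job in, once; it reports no verdict.
The state is a dict: "time": time; "joints": joint angles; "dq": joint speeds; "joint_efforts": joint torques, N m; "eef_pos": TCP position; "ee_rot": TCP orientation; "contact_force": force on the tool from outside, world axes, zero at the start; "ft_torque": the same for the moment, N m; "width": finger opening in m.
Only numpy, scipy, OpenCV 4.12 (cv2) and the standard library are available. Lean on these libraries where they do the work, as an engineer would, in place of code of your own. Each camera call takes 0.05 s, during which the arm holds its last target. There are 200 camera calls.

TASK

Hang the three hooked tins one at a time on the pivoting bar, the first two on opposite sides of the pivot before the third, so that the bar never swings down onto its stop. Nobody knows how full each tin is: feel their weights or watch the bar, and choose or shift their places until the bar, with all three hanging freely, rests level. Leave the cup, the scoop and the bottle stand where they are.

Things in the scene. Friction and masses are not known exactly. Their poses are not given: they have to be found in the camera images.
- rack: wooden balance rack fixed to the counter, foot board 120 x 260 x 18 mm. Origin at counter height directly under the middle of the bar; x points from the bar to the post, y along the level bar to the robot's left, z up. The front (-x) side of the bar is free: hooks go on from there, tip lifted over the bar, in towards +x, then down.
- post_top (a point): top of the rack's round post, 24 mm thick, 245 mm high, 65 mm behind (+x of) the bar; a counterweight hangs behind it.
- bar_mid (a point): the pivot, on the bar's axis, 225 mm above the counter; turns with the bar, y along it to its left end (seen from the robot), z up. The bar is a plain wooden dowel 12 mm thick, usable to 210 mm either side of the pivot, with 22 mm end balls at 228 mm. Tins can hang, or be slid, anywhere along it and stay put by friction.
- bar (a joint): tilt of the bar in rad, 0 = level, positive = left (+y) end up; stops at 0.42 either way. The counterweight brings the empty bar back to level: it tilts about 1.0 rad per N m of uneven load (weight in N times distance from the pivot in m), so a tin hung alone far out can carry it to the stop.
- tin_big_tab (a point): finger tab on top of the large closed aluminium tin: wood, 10 mm thick (along x), 22 mm wide (y), 42 mm tall; the point is on its centre line, 16 mm below its upper end, 166 mm above the underside of the tin, on the tin's axis (z up). When the tin hangs, the point is 36 mm above the dowel's axis. Tin: 72 mm across, 80 mm tall with its press lid. Unseen filling differs each time: 0.28 to 0.50 kg in all.
- tin_big_hook (a point): inner crest of the hook of the large closed aluminium tin, on the tin's axis, 56 mm above its lid, 30 mm below the tab's point; axes as the tab's. A steel strap 10 mm wide rises from the lid on the -x side and bends over (roof 5 mm thick) to a short tip on the +x side, 16 mm below the crest. Open downward, 24 mm wide inside between shank and tip. All three hooks are alike.
- tin_small1_tab (a point): finger tab on top of a small closed aluminium tin: wood, 10 mm thick (along x), 22 mm wide (y), 42 mm tall; the point is on its centre line, 16 mm below its upper end, 151 mm above the underside of the tin, on the tin's axis (z up). When the tin hangs, the point is 36 mm above the dowel's axis. Tin: 56 mm across, 65 mm tall with its press lid. Unseen filling differs each time: 0.12 to 0.24 kg in all.
- tin_small1_hook (a point): inner crest of the hook of a small closed aluminium tin, on the tin's axis, 56 mm above its lid, 30 mm below the tab's point; axes as the tab's.
- tin_small2_tab (a point): finger tab on top of the other small tin, of the same look: wood, 10 mm thick (along x), 22 mm wide (y), 42 mm tall; the point is on its centre line, 16 mm below its upper end, 151 mm above the underside of the tin, on the tin's axis (z up). When the tin hangs, the point is 36 mm above the dowel's axis. Tin: 56 mm across, 65 mm tall with its press lid. Unseen filling differs each time: 0.12 to 0.24 kg in all.
- tin_small2_hook (a point): inner crest of the hook of the other small tin, of the same look, on the tin's axis, 56 mm above its lid, 30 mm below the tab's point; axes as the tab's.
- cup: bystander: squat grey stoneware cup, 82 mm across, 62 mm high; origin under its centre.
- scoop: bystander: clear plastic scoop, tray 90 x 56 mm and 42 mm high with a 100 mm handle to -x; origin on the counter where handle and tray meet.
- stand: bystander: wooden drying stand 120 x 300 mm with four dowel pegs and two bottles upside down on them, 210 mm high; origin under its centre.
Not all that is in view belongs to the job. Leave any purple or red look-alike of the part that bears tin_big_tab alone. What is shaped like the part that bears tin_small2_tab but blue is not meant.

How it is judged:
By the outcome, as a careful person would: the job done as asked, in the order asked, and still so for the second after the job is handed in, with the robot touching nothing.
It also fails if it takes over 72 s, if anything falls off the work surface, if the arm or the gripper's body presses on something with over 40 N, if the wrist force passes 120 N, or if a joint passes its speed limit or range.

## Working session

There is one attempt and no reset: what is moved stays moved. The work goes in short steps, Python scripts to look and compute and a tool call to move; the robot and the scene stay as the last step left them, time stands still between calls to the robot, and variables do not carry over. Pictures are saved under pics/ and viewed, about 8 in all and at most 12, crops included, and the job is handed in when it is done.

Besides the shell and the picture viewer there is one more tool, called after "Call:" as name([rows], argument=value, ...), one row to a line, values as JSON. apply_moves: Moves the arm, as the interface text tells. Its arguments: {"type":"object","properties":{"commands":{"type":"array","items":{"type":"array"}}},"required":["commands"]}

```bash
ls; mkdir -p pics; python3 - <<'E'
from station import *
import cv2,numpy as np
o=get_obs();print({k:np.round(v,3).tolist() for k,v in o.items()},grasp_offset)
for n in("scene","side","wrist"):
    im=snapshot(n);cv2.imwrite(f"pics/{n}0.png",im[...,::-1]);c=camera_info(n)
    print(n,{k:np.round(v,4).tolist() for k,v in c.items()})
a=cv2.imread("pics/scene0.png");b=cv2.imread("pics/side0.png")
cv2.imwrite("pics/a.png",cv2.resize(a,(784,588)));cv2.imwrite("pics/b.png",cv2.resize(b,(784,588)))
E
```

```text
pics
{'time': 0.0, 'joints': [1.133, 0.435, 0.025, 1.574, -0.012, 1.134, -0.075], 'dq': [0.001, -0.001, -0.001, 0.0, -0.0, 0.001, -0.001], 'joint_efforts': [-0.0, -67.046, 1.025, -31.621, 0.016, 0.013, -0.0], 'eef_pos': [0.205, -0.59, 0.231], 'ee_rot': [-0.001, 0.986, 0.167, -0.0], 'contact_force': [1.36, -0.115, 0.326], 'ft_torque': [-0.048, 0.02, 0.041], 'width': 0.085} 0.0187
scene {'fx': 527.1757, 'fy': 527.1757, 'cx': 268.4388, 'cy': 205.8528, 'eye': [1.3376, 0.4257, 1.1119], 'rotation': [-0.2043, 0.4855, 0.7899, -0.3141]}
side {'fx': 526.3948, 'fy': 526.3948, 'cx': 275.774, 'cy': 211.1293, 'eye': [0.4614, 1.33, 1.1953], 'rotation': [0.0062, -0.0076, 0.8976, -0.4407]}
wrist {'fx': 320.7146, 'fy': 320.7146, 'cx': 282.9556, 'cy': 206.4162, 'eye': [0.2657, -0.5675, 0.374], 'rotation': [0.1052, 0.8083, -0.5744, -0.0756]}
```

View pics/a.png

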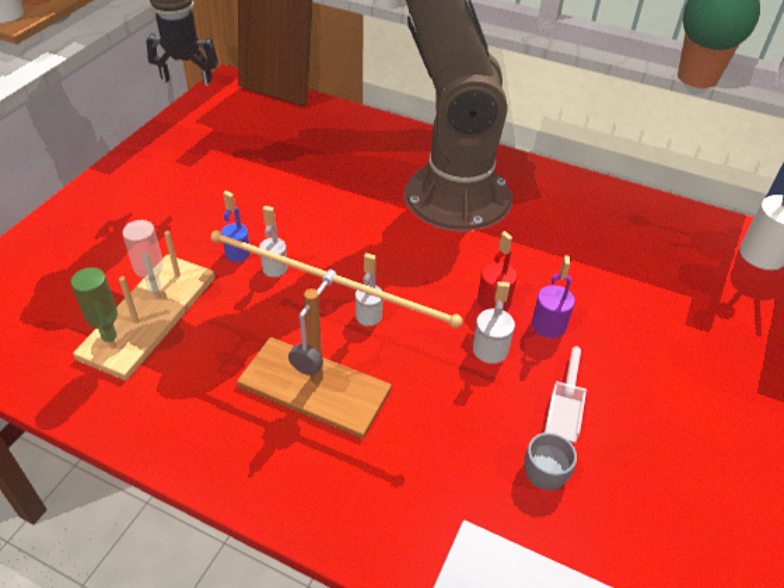

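View pics/b.png

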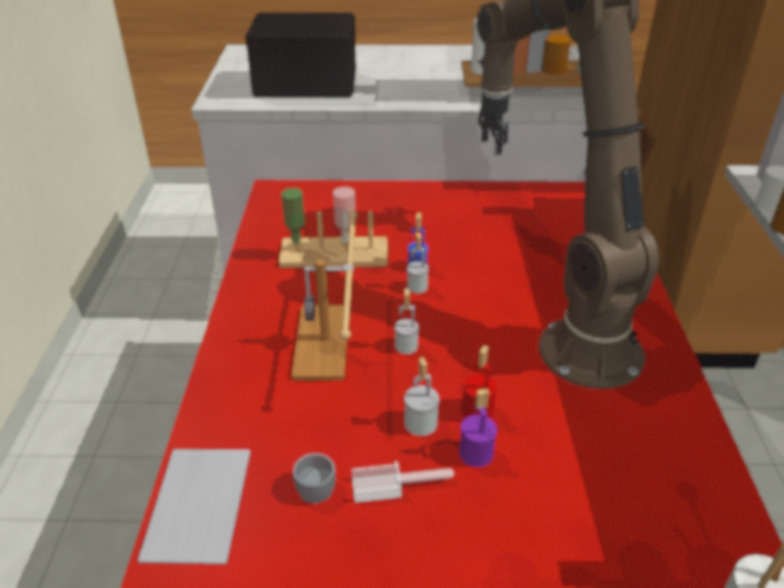

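Scene: silver tins at (273,255), (369,305), big (493,335); bar ends (216,237), (456,321). Side: tins at (418,275), (406,335), big (421,410). I'll enlarge both views for precise pixels.

```bash
cat > h.py <<'E'
import numpy as np,cv2
from scipy.spatial.transform import Rotation as R
from station import *
def P(c):
    q=np.array(c["rotation"]); r=R.from_quat(q[[1,2,3,0]]).as_matrix()
    K=np.array([[c["fx"],0,c["cx"]],[0,c["fy"],c["cy"]],[0,0,1]])
    return K@np.c_[r.T,-r.T@np.array(c["eye"])]
def proj(c,X):
    p=P(c)@np.r_[X,1];return p[:2]/p[2]
def tri(ca,a,cb,b):
    X=cv2.triangulatePoints(P(ca),P(cb),np.array(a,float).reshape(2,1),np.array(b,float).reshape(2,1));X=(X[:3]/X[3]).ravel()
    return X,proj(ca,X)-a,proj(cb,X)-b
def plane(c,px,z):
    r=R.from_quat(np.array(c["rotation"])[[1,2,3,0]]).as_matrix()
    d=r@np.array([(px[0]-c["cx"])/c["fx"],(px[1]-c["cy"])/c["fy"],1]);e=np.array(c["eye"])
    return e+d*(z-e[2])/d[2]
E
python3 - <<'E'
import cv2,numpy as np
a=cv2.imread("pics/scene0.png")[130:275,145:395];b=cv2.imread("pics/side0.png")[150:325,200:360]
a=cv2.resize(a,None,fx=3.2,fy=3.2,interpolation=3); cv2.imwrite("pics/a2.png",a)
b=cv2.resize(b,None,fx=3.4,fy=3.4,interpolation=3);cv2.imwrite("pics/b2.png",b);print(a.shape,b.shape)
E
```

```text
(464, 800, 3) (595, 544, 3)
```

View pics/a2.png

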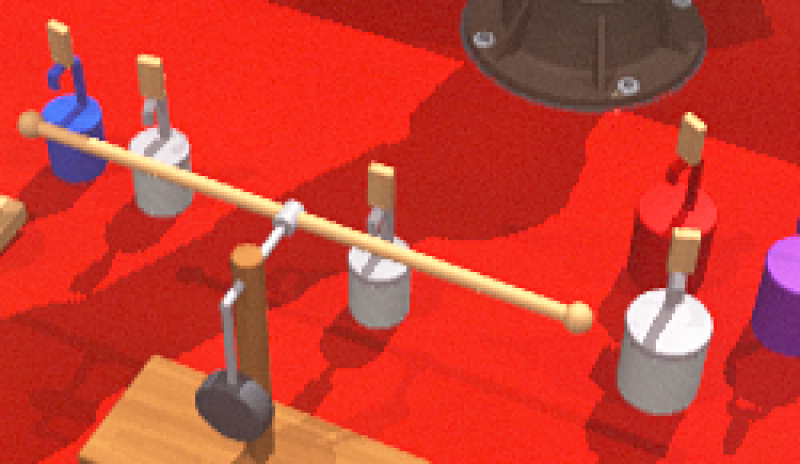

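View pics/b2.png

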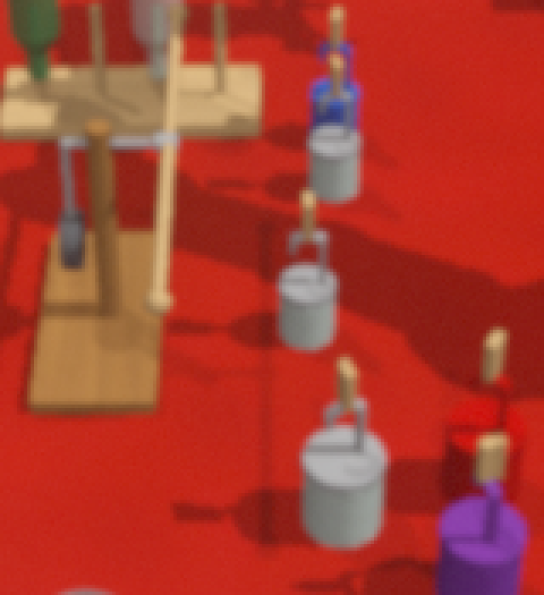

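Tab points: scene crop (151,74), (382,182), (685,247); side crop (336,74), (308,209), (347,378). Bar end balls: scene (29,124),(577,318); side near ball (160,300).

```bash
python3 - <<'E'
from h import *
S=camera_info("scene");D=camera_info("side")
f=lambda p:np.array(p)/3.2+[145,130]
g=lambda p:np.array(p)/3.4+[200,150]
for n,a,b in [("s1",(151,74),(336,74)),("s2",(382,182),(308,209)),("big",(685,247),(347,378)),("barL",(577,318),(160,300)),("post",(247,250),(98,130)),("piv",(291,215),(168,142)),("barR",(29,124),(177,2))]:
    X,e1,e2=tri(S,f(a),D,g(b));print(n,X.round(4),e1.round(1),e2.round(1))
for n,a in [("barL",(577,318)),("piv",(285,212)),("barR",(29,124))]: print(n,plane(S,f(a),.225).round(4))
E
```

```text
s1 [ 0.4135 -0.2526  0.151 ] [-0.  -0.1] [-0.  0.]
s2 [ 0.4445 -0.0115  0.1556] [-0.1 -0.5] [-0.2  0.4]
big [0.4133 0.2367 0.1696] [-0.2 -0.7] [-0.4  0.6]
barL [0.5691 0.2037 0.2253] [-0.2 -0.7] [-0.3  0.5]
post [ 0.6375 -0.0216  0.2432] [0.3 1.3] [ 0.5 -0.8]
piv [ 0.5748 -0.0219  0.2266] [-0. -0.] [-0.  0.]
barR [ 0.5812 -0.2512  0.2335] [-0.5 -2.1] [-0.7  1.4]
barL [0.5705 0.2048 0.225 ]
piv [ 0.5728 -0.0282  0.225 ]
barR [ 0.5797 -0.2522  0.225 ]
```

```bash
cat >> h.py <<'E'
def goto(x,y,z,psi,n=None,hand=85,o=None):
    "rows from the present pose to a tool-down pose, psi in deg = heading of tool x"
    o=o or get_obs(); q=np.array(o["ee_rot"]);r0=R.from_quat(q[[1,2,3,0]]);p=np.array(o["eef_pos"])
    r1=R.from_euler('z',psi,degrees=True)*R.from_euler('x',180,degrees=True)
    rv=(r0.inv()*r1).as_rotvec(); T=np.array([x,y,z])
    n=n or int(np.ceil(max(np.abs(np.degrees(rv)).max()/5,np.abs(T-p).max()/.0249)))
    s=R.from_rotvec(rv/n); rr=r0
    for i in range(n):
        t=rr.inv().apply((T-p)/n)/.025; rr=rr*s
        print([t.round(2).tolist(),np.degrees(rv/n/5).round(2).tolist(),hand])
def show():
    o=get_obs(); q=np.array(o["ee_rot"]);m=R.from_quat(q[[1,2,3,0]]).as_matrix()
    print("t",round(o["time"],2),"p",np.round(o["eef_pos"],4),"psi",np.degrees(np.arctan2(m[1,0],m[0,0])).round(2),"zt",m[:,2].round(3),"F",np.round(o["contact_force"],2),"w",round(o["width"],4))
E
python3 -c "
from h import *
goto(.4135,-.2526,.231,90,hand=50)"
```

```text
[[0.82, -0.67, -0.0], [-0.0, -0.0, -0.94], 50]
[[0.87, -0.6, -0.0], [-0.0, -0.0, -0.94], 50]
[[0.92, -0.52, -0.0], [-0.0, -0.0, -0.94], 50]
[[0.96, -0.45, -0.0], [-0.0, -0.0, -0.94], 50]
[[0.99, -0.37, -0.0], [-0.0, -0.0, -0.94], 50]
[[1.02, -0.28, -0.0], [-0.0, -0.0, -0.94], 50]
[[1.04, -0.2, -0.0], [-0.0, -0.0, -0.94], 50]
[[1.05, -0.11, -0.0], [-0.0, -0.0, -0.94], 50]
[[1.06, -0.03, -0.0], [-0.0, -0.0, -0.94], 50]
[[1.06, 0.06, -0.0], [-0.0, -0.0, -0.94], 50]
[[1.05, 0.15, -0.0], [-0.0, -0.0, -0.94], 50]
[[1.03, 0.23, -0.0], [-0.0, -0.0, -0.94], 50]
[[1.01, 0.32, -0.0], [-0.0, -0.0, -0.94], 50]
[[0.98, 0.4, -0.0], [-0.0, -0.0, -0.94], 50]
[[0.94, 0.48, -0.0], [-0.0, -0.0, -0.94], 50]
```

Call:
apply_moves([
  [[0.82, -0.67, 0], [0, 0, -0.94], 50],
  [[0.87, -0.6, 0], [0, 0, -0.94], 50],
  [[0.92, -0.52, 0], [0, 0, -0.94], 50],
  [[0.96, -0.45, 0], [0, 0, -0.94], 50],
  [[0.99, -0.37, 0], [0, 0, -0.94], 50],
  [[1, -0.28, 0], [0, 0, -0.94], 50],
  [[1, -0.2, 0], [0, 0, -0.94], 50],
  [[1, -0.11, 0], [0, 0, -0.94], 50],
  [[1, -0.03, 0], [0, 0, -0.94], 50],
  [[1, 0.06, 0], [0, 0, -0.94], 50],
  [[1, 0.15, 0], [0, 0, -0.94], 50],
  [[1, 0.23, 0], [0, 0, -0.94], 50],
  [[1, 0.32, 0], [0, 0, -0.94], 50],
  [[0.98, 0.4, 0], [0, 0, -0.94], 50],
  [[0.94, 0.48, 0], [0, 0, -0.94], 50],
  [[0.3, 0, 0], [0, 0, 0], 50],
  [[0, 0, 0], [0, 0, 0], 50],
])

```text
time: 2.28
eef_pos: [0.4101, -0.252, 0.2313]
ee_rot: [-0.0, 0.709, 0.705, -0.0]
contact_force: [-0.7, -0.3, 1.0]
width: 0.0501
```

```bash
python3 - <<'E'
from h import *
show();c=camera_info("wrist");im=snapshot("wrist");cv2.imwrite("pics/w1.png",im[...,::-1])
np.save("w1.npy",c,allow_pickle=True)
for p in [(.4135,-.2526,.151),(.4445,-.0115,.1556),(.4133,.2367,.1696)]: print(proj(c,p).round(1))
cv2.imwrite("pics/w1b.png",cv2.resize(im[...,::-1],(784,588),interpolation=3))
E
```

```text
t 2.27 p [ 0.4101 -0.252   0.2313] psi 89.68 zt [-0. -0. -1.] F [-0.7  -0.31  1.03] w 0.0501
[288.8 216.2]
[ 348.3 -226.1]
[  288.2 -1448.2]
```

View pics/w1b.png

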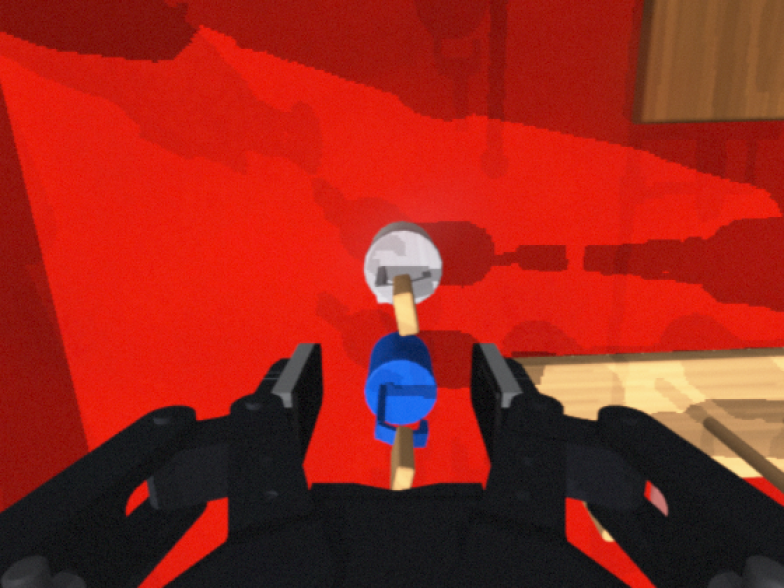

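The wrist view (up = +y, right = +x) shows the white tin's tab at about (403,303) in the enlarged picture. That matches the triangulation, and its hook is turned by roughly 10°. I'll fit the yaw by matching the tab's silhouette.

```bash
cat >> h.py <<'E'
def tabfit(c,im,x,y,z,a0=0):
    "fit x,y,yaw of tab (point z known) to wood-coloured silhouette"
    from scipy.optimize import minimize
    u,v=proj(c,[x,y,z]).astype(int);w=45;k=6
    x0,y0=max(u-w,0),max(v-w,0)
    cr=im[y0:v+w,x0:u+w].astype(int)
    m=((cr[...,1]>75)&(cr[...,0]-cr[...,2]>45)&(cr[...,0]<2.1*cr[...,1])).astype(np.uint8)
    n,l,s,ce=cv2.connectedComponentsWithStats(m)
    d=np.hypot(ce[1:,0]-(u-x0),ce[1:,1]-(v-y0))+1e3*(s[1:,4]<25);m=(l==1+d.argmin()).astype(np.uint8)
    M=cv2.resize(m*1.0,None,fx=k,fy=k)
    def ren(p):
        r=R.from_euler('z',p[2]).as_matrix()
        C=[proj(c,np.array([p[0],p[1],z])+r@[a,b,h]) for a in(-.005,.005) for b in(-.011,.011) for h in(-.021,.016)]
        H=cv2.convexHull(((np.array(C)-[x0-.5,y0-.5])*k*16-8).astype(np.int32))
        o=np.zeros(M.shape,np.uint8);cv2.fillConvexPoly(o,H,1,shift=4);return o
    f=lambda p:np.abs(ren(p)-M).sum()/k/k
    best=min((minimize(f,[x,y,a0+a],method="Nelder-Mead",options=dict(initial_simplex=[[x,y,a0+a],[x+.006,y,a0+a],[x,y+.006,a0+a],[x,y,a0+a+.15]])) for a in(-.3,0,.3)),key=lambda r:r.fun)
    print("tab xy",best.x[:2].round(4),"yaw deg",np.degrees(best.x[2]).round(1),"err px",round(best.fun,1),"of",m.sum())
    cv2.imwrite("pics/fit.png",np.hstack([cv2.resize(cr.astype(np.uint8)[...,::-1],None,fx=k,fy=k),cv2.cvtColor(((M>.5)*120+ren(best.x)*120).astype(np.uint8),cv2.COLOR_GRAY2BGR)])[:, :])
    return best.x
E
python3 - <<'E'
from h import *
c=np.load("w1.npy",allow_pickle=True).item();im=cv2.imread("pics/w1.png")[...,::-1]
tabfit(c,im,.4135,-.2526,.151)
E
```

```text
tab xy [ 0.4136 -0.2533] yaw deg 8.5 err px 65.4 of 601
```

View pics/fit.png

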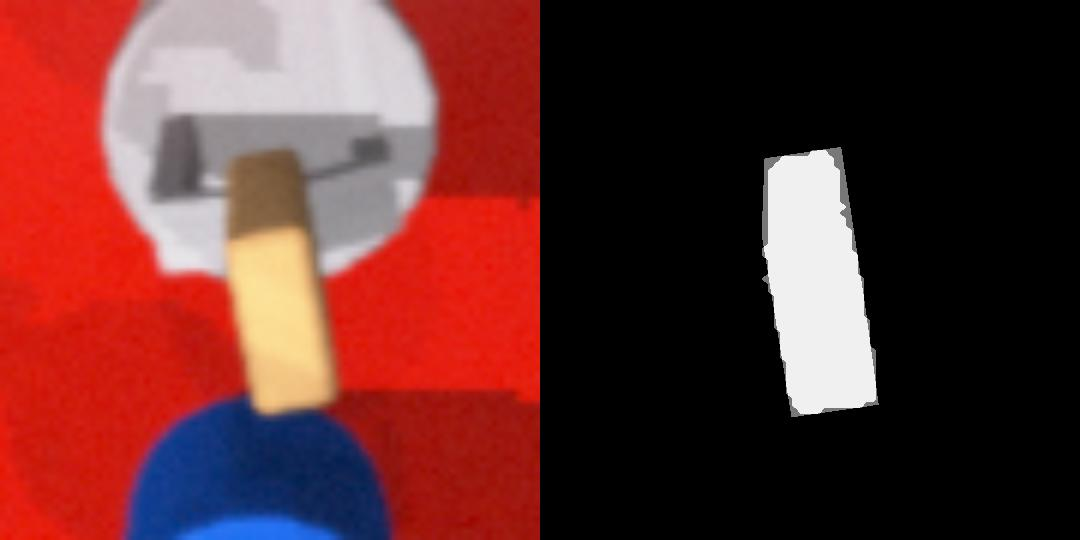

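The fit is clean: tab at (0.4136, -0.2533), yaw 8.5°.

```bash
python3 -c "
from h import *
goto(.4136,-.2533,.132,98.5,n=5,hand=50)"
```

```text
[[-0.0, 0.03, 0.79], [-0.0, 0.0, -0.36], 50]
[[-0.0, 0.03, 0.79], [-0.0, 0.0, -0.36], 50]
[[-0.01, 0.03, 0.79], [-0.0, 0.0, -0.36], 50]
[[-0.01, 0.03, 0.79], [-0.0, 0.0, -0.36], 50]
[[-0.01, 0.03, 0.79], [-0.0, 0.0, -0.36], 50]
```

Call:
apply_moves([
  [[0, 0.03, 0.79], [0, 0, -0.36], 50],
  [[0, 0.03, 0.79], [0, 0, -0.36], 50],
  [[-0.01, 0.03, 0.79], [0, 0, -0.36], 50],
  [[-0.01, 0.03, 0.79], [0, 0, -0.36], 50],
  [[-0.01, 0.03, 0.79], [0, 0, -0.36], 50],
  [[0, 0, 0], [0, 0, 0], 30],
  [[0, 0, 0], [0, 0, 0], 0],
  [[0, 0, 0], [0, 0, 0], 0],
  [[0, 0, 0], [0, 0, 0], 0],
  [[0, 0, 0], [0, 0, 0], 0],
])

```text
time: 3.58
eef_pos: [0.4146, -0.2533, 0.1334]
ee_rot: [0.001, 0.652, 0.758, -0.0]
contact_force: [-0.5, -0.8, 5.8]
width: 0.0091
```

```bash
python3 -c "
from h import *
show()
goto(.52,-.0835,.30,91.3,hand=0)"
```

```text
t 3.58 p [ 0.4146 -0.2533  0.1334] psi 98.66 zt [ 0.001 -0.001 -1.   ] F [-0.46 -0.76  5.82] w 0.0091
[[0.87, 0.74, -0.95], [0.0, 0.0, 0.21], 0]
[[0.88, 0.73, -0.95], [0.0, 0.0, 0.21], 0]
[[0.89, 0.71, -0.95], [0.0, 0.0, 0.21], 0]
[[0.91, 0.69, -0.95], [0.0, 0.0, 0.21], 0]
[[0.92, 0.68, -0.95], [0.0, 0.0, 0.21], 0]
[[0.93, 0.66, -0.95], [0.0, 0.0, 0.21], 0]
[[0.94, 0.64, -0.95], [0.0, 0.0, 0.21], 0]
```

```bash
python3 -c "
from h import *
goto(.515,-.0835,.275,91.2,n=8,hand=0)"
```

```text
[[0.76, 0.62, -0.71], [0.0, 0.0, 0.19], 0]
[[0.77, 0.61, -0.71], [0.0, 0.0, 0.19], 0]
[[0.78, 0.6, -0.71], [0.0, 0.0, 0.19], 0]
[[0.79, 0.59, -0.71], [0.0, 0.0, 0.19], 0]
[[0.8, 0.57, -0.71], [0.0, 0.0, 0.19], 0]
[[0.81, 0.56, -0.71], [0.0, 0.0, 0.19], 0]
[[0.82, 0.55, -0.71], [0.0, 0.0, 0.19], 0]
[[0.83, 0.53, -0.71], [0.0, 0.0, 0.19], 0]
```

Call:
apply_moves([
  [[0, 0, -1], [0, 0, 0], 0],
  [[0.76, 0.62, -1], [0, 0, 0.19], 0],
  [[0.77, 0.61, -1], [0, 0, 0.19], 0],
  [[0.78, 0.6, -1], [0, 0, 0.19], 0],
  [[0.79, 0.59, -1], [0, 0, 0.19], 0],
  [[0.8, 0.57, -0.68], [0, 0, 0.19], 0],
  [[0.81, 0.56, 0], [0, 0, 0.19], 0],
  [[0.82, 0.55, 0], [0, 0, 0.19], 0],
  [[0.83, 0.53, 0], [0, 0, 0.19], 0],
  [[0, 0, 0], [0, 0, 0], 0],
  [[0, 0, 0], [0, 0, 0], 0],
])

```text
time: 4.95
eef_pos: [0.5141, -0.0841, 0.2743]
ee_rot: [-0.0, 0.7, 0.714, -0.0]
contact_force: [-0.2, 0.2, -1.6]
width: 0.009
```

```bash
cat >> h.py <<'E'
def weigh(n=6):
    f=[]
    for i in range(n): im=snapshot("scene");f.append(get_obs()["contact_force"])
    f=np.array(f);print("F mean",f.mean(0).round(2),"sd",f.std(0).round(2));return im
E
python3 - <<'E'
from h import *
im=weigh(5);show();cv2.imwrite("pics/s2.png",im[...,::-1])
a=im[120:270,150:400][...,::-1]
cv2.imwrite("pics/s2c.png",cv2.resize(a,None,fx=3.2,fy=3.2,interpolation=3))
E
```

```text
F mean [-0.12 -0.01 -1.65] sd [0.41 0.66 0.46]
t 5.2 p [ 0.5143 -0.0843  0.2745] psi 91.01 zt [-0. -0. -1.] F [-0.14 -0.02 -2.3 ] w 0.0092
```

View pics/s2c.png

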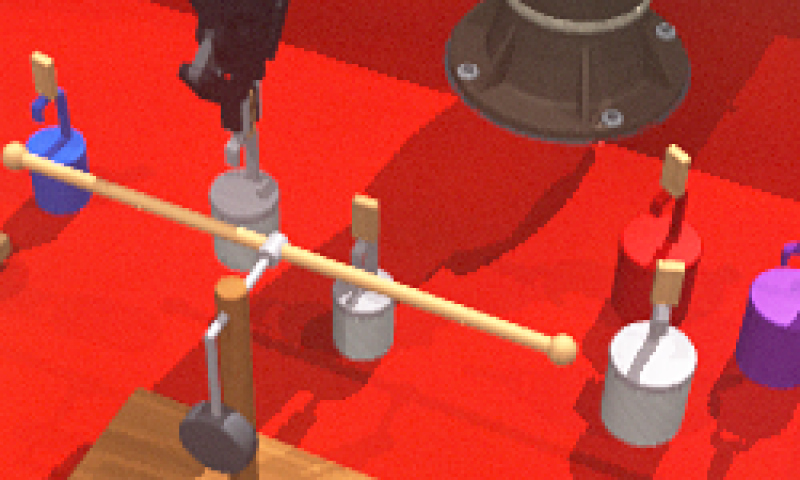

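Call:
apply_moves([
  [[0.03, 0.83, 0], [0, 0, 0], 0],
  [[0, 0.83, 0], [0, 0, 0], 0],
  [[0, 0.82, 0], [0, 0, 0], 0],
  [[0, 0, 0], [0, 0, 0], 0],
  [[0, 0, 0.4], [0, 0, 0], 0],
  [[0, 0, 0.4], [0, 0, 0], 0],
  [[0, 0, 0.4], [0, 0, 0], 0],
  [[0, 0, 0.2], [0, 0, 0], 0],
  [[0, 0, 0], [0, 0, 0], 0],
  [[0, 0, 0], [0, 0, 0], 0],
])

```text
time: 6.45
eef_pos: [0.5767, -0.0816, 0.2399]
ee_rot: [0.0, 0.7, 0.714, 0.0]
contact_force: [-0.2, 1.2, -0.1]
width: 0.0093
```

```bash
cat >> h.py <<'E'
S=camera_info("scene")
def balls(im,pr=True):
    "bar tilt from the end balls in the scene picture: template = fit of tilt by ball colour"
    MID=np.array([.575,-.0235,.225]);yaw=np.radians(1.2)
    hsv=cv2.cvtColor(np.ascontiguousarray(im),cv2.COLOR_RGB2HSV)
    wood=((hsv[...,0]>12)&(hsv[...,0]<28)&(hsv[...,1]>60)&(hsv[...,2]>120)).astype(np.uint8)
    def pts(th,s): 
        s=np.atleast_1d(s)[:,None];return MID+s*np.array([-np.sin(yaw)*np.cos(th),np.cos(yaw)*np.cos(th),np.sin(th)])
    def ctr(sgn):
        # best ball: disc correlation along possible tilts
        best=None
        for th in np.arange(-.44,.441,.01):
            u=proj(S,pts(th,sgn*.228)[0])
            for du in np.arange(-3,3.1,.5):
                for dv in (0,):
                    p=u+[du,dv];yy,xx=np.mgrid[int(p[1])-12:int(p[1])+13,int(p[0])-12:int(p[0])+13]
                    if yy.min()<0 or xx.min()<0: continue
                    d=np.hypot(xx-p[0],yy-p[1]);w=wood[yy,xx]
                    sc=w[d<5].mean()-w[(d>6.5)&(d<10)].mean()
                    if best is None or sc>best[0]: best=(sc,p,th)
        sc,p,th=best
        for _ in range(6):  # refine by centroid of disc
            yy,xx=np.mgrid[int(p[1])-10:int(p[1])+11,int(p[0])-10:int(p[0])+11];d=np.hypot(xx-p[0],yy-p[1])
            w=wood[yy,xx]*(d<7);p=np.array([(w*xx).sum(),(w*yy).sum()])/w.sum()
        return p,sc
    L,a=ctr(1);Rr,b=ctr(-1)
    from scipy.optimize import least_squares
    g=lambda q:np.r_[proj(S,pts(q[0],.228)[0]+[0,q[1],0])-L,proj(S,pts(q[0],-.228)[0]+[0,q[1],0])-Rr]
    r=least_squares(g,[0,0]);
    if pr: print("tilt",r.x[0].round(4),"dy",r.x[1].round(4),"L",L.round(1),"R",Rr.round(1),"sc",round(a,2),round(b,2),"res",r.fun.round(1))
    return r.x[0]
E
python3 - <<'E'
from h import *
balls(cv2.imread("pics/scene0.png")[...,::-1]);balls(cv2.imread("pics/s2.png")[...,::-1])
im=weigh(4);show();cv2.imwrite("pics/s3.png",im[...,::-1]);balls(im)
E
```

```text
tilt 0.0086 dy -0.0005 L [324.  228.4] R [155.8 169. ] sc 0.77 0.62 res [ 1.1  0.2 -1.5  0.4]
tilt 0.0062 dy -0.0005 L [324.1 228.4] R [155.8 168.7] sc 0.78 0.67 res [ 1.   0.3 -1.5  0.5]
F mean [-0.31  0.09 -0.26] sd [0.56 0.8  0.35]
t 6.65 p [ 0.5767 -0.0816  0.2398] psi 91.08 zt [ 0. -0. -1.] F [-0.01  0.2  -0.61] w 0.0095
tilt 0.0651 dy -0.0006 L [324.4 224.4] R [156.8 172.6] sc 0.75 0.66 res [ 1.1  0.2 -1.7  0.6]
```

Call:
apply_moves([
  [[0, 0, 0], [0, 0, 0], 40],
  [[0, 0, 0], [0, 0, 0], 40],
  [[0, 0, 0], [0, 0, 0], 40],
  [[0, 0, -1], [0, 0, 0], 40],
  [[0, 0, -1], [0, 0, 0], 40],
  [[0, 0, -0.5], [0, 0, 0], 40],
])

```text
time: 7.4
eef_pos: [0.577, -0.0816, 0.3034]
ee_rot: [0.001, 0.7, 0.714, 0.001]
contact_force: [-0.2, -0.0, -0.2]
width: 0.0398
```

```bash
python3 - <<'E'
from h import *
show();im=weigh(3);cv2.imwrite("pics/s4.png",im[...,::-1]);balls(im)
goto(.4133,.2,.26,91,hand=50)
E
```

```text
t 7.4 p [ 0.577  -0.0816  0.3034] psi 91.08 zt [ 0.002 -0.    -1.   ] F [-0.21 -0.04 -0.17] w 0.0398
F mean [0.14 0.43 0.11] sd [0.15 0.45 1.08]
tilt 0.1012 dy -0.0008 L [324.3 221.8] R [157.4 174.9] sc 0.8 0.69 res [ 1.1  0.2 -1.8  0.7]
[[0.95, -0.53, 0.14], [0.0, 0.0, 0.0], 50]
[[0.95, -0.53, 0.14], [0.0, 0.0, 0.0], 50]
[[0.95, -0.53, 0.14], [0.0, 0.0, 0.0], 50]
[[0.95, -0.53, 0.14], [0.0, 0.0, 0.0], 50]
[[0.95, -0.53, 0.14], [0.0, 0.0, 0.0], 50]
[[0.95, -0.53, 0.14], [0.0, 0.0, 0.0], 50]
[[0.95, -0.53, 0.14], [0.0, 0.0, 0.0], 50]
[[0.95, -0.53, 0.14], [0.0, 0.0, 0.0], 50]
[[0.95, -0.53, 0.14], [0.0, 0.0, 0.0], 50]
[[0.95, -0.53, 0.14], [0.0, 0.0, 0.0], 50]
[[0.95, -0.53, 0.14], [0.0, 0.0, 0.0], 50]
[[0.95, -0.53, 0.14], [0.0, 0.0, 0.0], 50]
```

Call:
apply_moves([
  [[1, -0.53, 0], [0, 0, 0], 50],
  [[1, -0.53, 0], [0, 0, 0], 50],
  [[1, -0.53, 0.2], [0, 0, 0], 50],
  [[1, -0.53, 0.2], [0, 0, 0], 50],
  [[1, -0.53, 0.2], [0, 0, 0], 50],
  [[1, -0.53, 0.2], [0, 0, 0], 50],
  [[1, -0.53, 0.2], [0, 0, 0], 50],
  [[1, -0.53, 0.2], [0, 0, 0], 50],
  [[1, -0.53, 0.2], [0, 0, 0], 50],
  [[1, -0.53, 0.2], [0, 0, 0], 50],
  [[1, -0.53, 0.2], [0, 0, 0], 50],
  [[1, -0.53, 0.2], [0, 0, 0], 50],
  [[0.5, 0, 0], [0, 0, 0], 50],
  [[0, 0, 0], [0, 0, 0], 50],
])

```text
time: 9.3
eef_pos: [0.412, 0.2281, 0.2517]
ee_rot: [-0.0, 0.7, 0.714, -0.0]
contact_force: [0.6, -0.0, 0.8]
width: 0.0497
```

```bash
python3 - <<'E'
from h import *
show();c=camera_info("wrist");im=snapshot("wrist");cv2.imwrite("pics/w2.png",im[...,::-1])
print(proj(c,(.4133,.2367,.166)))
x=tabfit(c,im,.4133,.2367,.166)
goto(x[0],x[1],.166-.0187,90+np.degrees(x[2]),hand=50)
E
```

```text
t 9.3 p [0.412  0.2281 0.2517] psi 91.14 zt [-0. -0. -1.] F [ 0.57 -0.03  0.78] w 0.0497
[286.08244876 202.14632909]
tab xy [0.4128 0.2365] yaw deg 17.5 err px 72.1 of 590
[[0.07, 0.01, 0.84], [-0.0, 0.0, -0.66], 50]
[[0.07, 0.01, 0.84], [-0.0, 0.0, -0.66], 50]
[[0.07, 0.01, 0.84], [-0.0, 0.0, -0.66], 50]
[[0.07, 0.02, 0.84], [-0.0, 0.0, -0.66], 50]
[[0.07, 0.02, 0.84], [-0.0, 0.0, -0.66], 50]
```

View pics/fit.png

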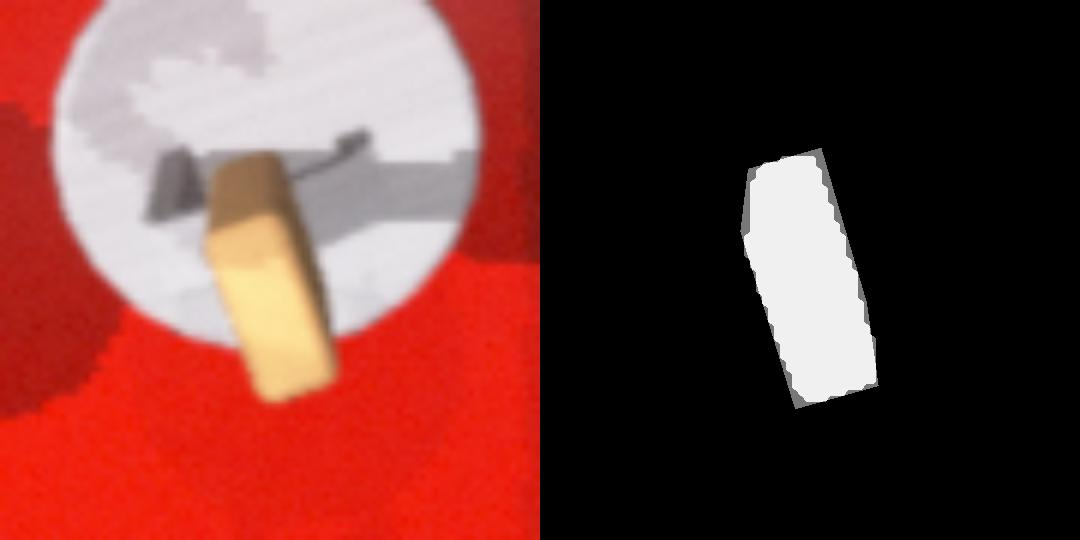

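The fit is clean again: big tab at (0.4128, 0.2365), yaw 17.5°.

Call:
apply_moves([
  [[0.07, 0.01, 0.84], [0, 0, -0.66], 50],
  [[0.07, 0.01, 0.84], [0, 0, -0.66], 50],
  [[0.07, 0.01, 0.84], [0, 0, -0.66], 50],
  [[0.07, 0.02, 0.84], [0, 0, -0.66], 50],
  [[0.07, 0.02, 0.84], [0, 0, -0.66], 50],
  [[0, 0, 0], [0, 0, 0], 30],
  [[0, 0, 0], [0, 0, 0], 0],
  [[0, 0, 0], [0, 0, 0], 0],
  [[0, 0, 0], [0, 0, 0], 0],
  [[0, 0, 0], [0, 0, 0], 0],
])

```text
time: 10.6
eef_pos: [0.413, 0.2369, 0.1479]
ee_rot: [0.001, 0.591, 0.807, 0.001]
contact_force: [1.7, -1.7, 6.6]
width: 0.0092
```

```bash
python3 - <<'E'
from h import *
show()
goto(.510,.0865,.275,91.2,n=8,hand=0)
E
```

```text
t 10.6 p [0.413  0.2369 0.1479] psi 107.55 zt [ 0.002  0.    -1.   ] F [ 1.75 -1.69  6.61] w 0.0092
[[-0.86, 0.24, -0.64], [0.0, -0.0, 0.41], 0]
[[-0.85, 0.27, -0.64], [0.0, -0.0, 0.41], 0]
[[-0.84, 0.3, -0.64], [0.0, -0.0, 0.41], 0]
[[-0.83, 0.33, -0.64], [0.0, -0.0, 0.41], 0]
[[-0.82, 0.36, -0.64], [0.0, -0.0, 0.41], 0]
[[-0.81, 0.39, -0.64], [0.0, -0.0, 0.41], 0]
[[-0.79, 0.41, -0.64], [0.0, -0.0, 0.41], 0]
[[-0.78, 0.44, -0.64], [0.0, -0.0, 0.41], 0]
```

Call:
apply_moves([
  [[0, 0, -1], [0, 0, 0], 0],
  [[-0.86, 0.24, -1], [0, 0, 0.41], 0],
  [[-0.85, 0.27, -1], [0, 0, 0.41], 0],
  [[-0.84, 0.3, -1], [0, 0, 0.41], 0],
  [[-0.83, 0.33, -1], [0, 0, 0.41], 0],
  [[-0.82, 0.36, -0.48], [0, 0, 0.41], 0],
  [[-0.81, 0.39, 0], [0, 0, 0.41], 0],
  [[-0.79, 0.41, 0], [0, 0, 0.41], 0],
  [[-0.78, 0.44, 0], [0, 0, 0.41], 0],
  [[0, 0, 0], [0, 0, 0], 0],
  [[0, 0, 0], [0, 0, 0], 0],
])

```text
time: 11.98
eef_pos: [0.5094, 0.0871, 0.2836]
ee_rot: [-0.001, 0.7, 0.714, -0.0]
contact_force: [-0.3, -0.2, -3.4]
width: 0.0092
```

```bash
python3 - <<'E'
from h import *
im=weigh(8);show();balls(im)
E
```

```text
F mean [-0.22  0.2  -3.85] sd [0.41 0.32 0.26]
t 12.38 p [0.5095 0.0871 0.2841] psi 91.2 zt [ 0. -0. -1.] F [ 0.07  0.07 -3.96] w 0.0091
tilt 0.1009 dy -0.0008 L [324.3 221.8] R [157.5 174.9] sc 0.8 0.7 res [ 1.1  0.2 -1.8  0.8]
```

Call:
apply_moves([
  [[-0.82, 0.83, 0], [0, 0, 0], 0],
  [[0, 0.83, 0], [0, 0, 0], 0],
  [[0, 0.86, 0], [0, 0, 0], 0],
  [[0, 0, 0], [0, 0, 0], 0],
  [[0, 0, 0.5], [0, 0, 0], 0],
  [[0, 0, 0.5], [0, 0, 0], 0],
  [[0, 0, 0.4], [0, 0, 0], 0],
  [[0, 0, 0.4], [0, 0, 0], 0],
  [[0, 0, 0.3], [0, 0, 0], 0],
  [[0, 0, 0.3], [0, 0, 0], 0],
  [[0, 0, 0], [0, 0, 0], 0],
  [[0, 0, 0], [0, 0, 0], 0],
])

```text
time: 13.88
eef_pos: [0.5732, 0.0677, 0.2244]
ee_rot: [0.0, 0.7, 0.714, 0.0]
contact_force: [-0.9, -0.3, -0.3]
width: 0.0093
```

```bash
python3 - <<'E'
from h import *
im=weigh(4);show();balls(im)
E
```

```text
F mean [ 0.41  0.05 -0.59] sd [0.13 0.21 0.31]
t 14.07 p [0.5732 0.0677 0.2244] psi 91.18 zt [ 0.  0. -1.] F [ 0.57 -0.02 -0.85] w 0.0089
tilt -0.2054 dy -0.0004 L [320.1 241.1] R [154.9 155.1] sc 0.69 0.66 res [ 1.2  0.7 -1.7  0. ]
```

Call:
apply_moves([
  [[0, 0, 0], [0, 0, 0], 40],
  [[0, 0, 0], [0, 0, 0], 40],
  [[0, 0, 0], [0, 0, 0], 40],
  [[0, 0, -1], [0, 0, 0], 40],
  [[0, 0, -1], [0, 0, 0], 40],
  [[-0.5, -0.8, -0.4], [0, 0, 0], 50],
  [[-0.5, -0.8, 0], [0, 0, 0], 50],
  [[-0.5, -0.8, 0], [0, 0, 0], 50],
  [[-0.5, -0.8, 0], [0, 0, 0], 50],
  [[-0.5, -0.8, 0], [0, 0, 0], 50],
  [[-0.5, -0.8, 0.5], [0, 0, 0], 50],
  [[-0.3, -0.4, 0.7], [0, 0, 0], 50],
  [[0, 0, 0], [0, 0, 0], 50],
  [[0, 0, 0], [0, 0, 0], 50],
])

```text
time: 15.82
eef_pos: [0.4456, -0.017, 0.2548]
ee_rot: [0.0, 0.7, 0.714, 0.0]
contact_force: [0.5, -0.2, -0.5]
width: 0.0504
```

```bash
python3 - <<'E'
from h import *
show();im=weigh(2);balls(im);cv2.imwrite("pics/s5.png",im[...,::-1])
c=camera_info("wrist");im=snapshot("wrist");cv2.imwrite("pics/w3.png",im[...,::-1])
print(proj(c,(.4445,-.0115,.151)))
x=tabfit(c,im,.4445,-.0115,.151)
goto(x[0],x[1],.151-.0187,90+np.degrees(x[2]),hand=50)
E
```

```text
t 15.82 p [ 0.4456 -0.017   0.2548] psi 91.2 zt [ 0.001  0.    -1.   ] F [ 0.46 -0.21 -0.47] w 0.0504
F mean [-0.03  0.22 -0.26] sd [0.44 0.05 0.37]
tilt -0.229 dy -0.0006 L [319.4 242.3] R [154.8 153.6] sc 0.73 0.66 res [ 1.1  0.7 -1.6 -0. ]
[282.35601628 200.5159575 ]
tab xy [ 0.4435 -0.0129] yaw deg 2.4 err px 52.2 of 491
[[0.03, -0.02, 0.98], [0.0, -0.0, -0.05], 50]
[[0.03, -0.02, 0.98], [0.0, -0.0, -0.05], 50]
[[0.03, -0.02, 0.98], [0.0, -0.0, -0.05], 50]
[[0.03, -0.02, 0.98], [0.0, -0.0, -0.05], 50]
[[0.03, -0.02, 0.98], [0.0, -0.0, -0.05], 50]
```

View pics/fit.png

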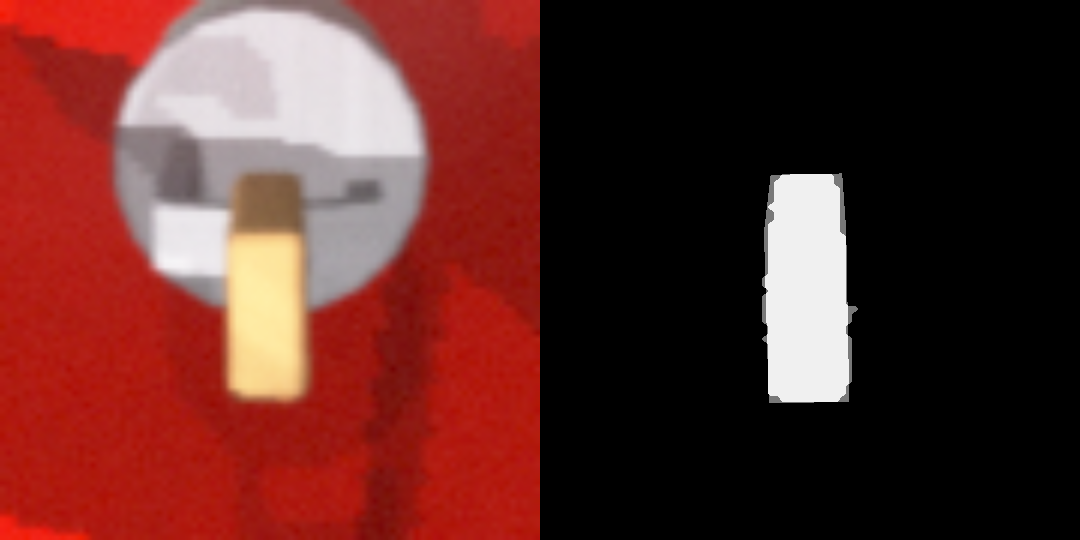

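Call:
apply_moves([
  [[0.03, -0.02, 0.98], [0, 0, 0], 50],
  [[0.03, -0.02, 0.98], [0, 0, 0], 50],
  [[0.03, -0.02, 0.98], [0, 0, 0], 50],
  [[0.03, -0.02, 0.98], [0, 0, 0], 50],
  [[0.03, -0.02, 0.98], [0, 0, 0], 50],
  [[0, 0, 0], [0, 0, 0], 30],
  [[0, 0, 0], [0, 0, 0], 0],
  [[0, 0, 0], [0, 0, 0], 0],
  [[0, 0, 0], [0, 0, 0], 0],
  [[0, 0, 0], [0, 0, 0], 0],
])

```text
time: 17.23
eef_pos: [0.4431, -0.0137, 0.1325]
ee_rot: [0.001, 0.7, 0.714, 0.001]
contact_force: [-0.7, 0.7, 6.7]
width: 0.0094
```

```bash
python3 - <<'E'
from h import *
show()
goto(.508,-.17,.31,91.2,hand=0)
E
```

```text
t 17.23 p [ 0.4431 -0.0137  0.1325] psi 91.17 zt [ 0.002 -0.    -1.   ] F [-0.67  0.73  6.67] w 0.0094
[[-0.79, 0.31, -0.89], [0.0, 0.0, -0.0], 0]
[[-0.79, 0.31, -0.89], [0.0, 0.0, -0.0], 0]
[[-0.79, 0.31, -0.89], [0.0, 0.0, -0.0], 0]
[[-0.79, 0.31, -0.89], [0.0, 0.0, -0.0], 0]
[[-0.79, 0.31, -0.89], [0.0, 0.0, -0.0], 0]
[[-0.79, 0.31, -0.89], [0.0, 0.0, -0.0], 0]
[[-0.79, 0.31, -0.89], [0.0, 0.0, -0.0], 0]
[[-0.79, 0.31, -0.89], [0.0, 0.0, -0.0], 0]
```

Call:
apply_moves([
  [[0, 0, -1], [0, 0, 0], 0],
  [[-0.2, 0, -1], [0, 0, 0], 0],
  [[-1, 0.3, -1], [0, 0, 0], 0],
  [[-1, 0.3, -1], [0, 0, 0], 0],
  [[-1, 0.3, -1], [0, 0, 0], 0],
  [[-1, 0.3, -1], [0, 0, 0], 0],
  [[-1, 0.3, -0.78], [0, 0, 0], 0],
  [[-1, 0.3, 0], [0, 0, 0], 0],
  [[-0.1, 0.34, 0], [0, 0, 0], 0],
  [[0, 0, 0], [0, 0, 0], 0],
  [[0, 0, 0], [0, 0, 0], 0],
])

```text
time: 18.6
eef_pos: [0.4987, -0.1689, 0.3008]
ee_rot: [-0.0, 0.699, 0.715, -0.0]
contact_force: [1.0, -0.1, -0.9]
width: 0.0094
```

```bash
python3 - <<'E'
from h import *
im=weigh(12);show();balls(im)
E
```

```text
F mean [ 0.12  0.06 -1.51] sd [0.34 0.49 0.47]
t 19.2 p [ 0.4989 -0.1702  0.3011] psi 91.18 zt [ 0. -0. -1.] F [-0.4  -0.41 -1.1 ] w 0.0092
tilt -0.2291 dy -0.0006 L [319.4 242.3] R [154.8 153.5] sc 0.75 0.63 res [ 1.1  0.8 -1.6  0. ]
```

Call:
apply_moves([
  [[-0.4, 0, -0.16], [0, 0, 0], 0],
  [[0, 0.8, 0], [0, 0, 0], 0],
  [[0, 0.8, 0], [0, 0, 0], 0],
  [[0, 0.8, 0], [0, 0, 0], 0],
  [[0, 0.77, 0], [0, 0, 0], 0],
  [[0, 0, 0], [0, 0, 0], 0],
  [[0, 0, 0.5], [0, 0, 0], 0],
  [[0, 0, 0.4], [0, 0, 0], 0],
  [[0, 0, 0.4], [0, 0, 0], 0],
  [[0, 0, 0.4], [0, 0, 0], 0],
  [[0, 0, 0.4], [0, 0, 0], 0],
  [[0, 0, 0.3], [0, 0, 0], 0],
  [[0, 0, 0], [0, 0, 0], 0],
  [[0, 0, 0], [0, 0, 0], 0],
])

```text
time: 20.95
eef_pos: [0.5785, -0.1784, 0.2453]
ee_rot: [0.0, 0.7, 0.714, 0.0]
contact_force: [0.3, -0.6, 0.6]
width: 0.0089
```

```bash
python3 - <<'E'
from h import *
im=weigh(5);show();balls(im);cv2.imwrite("pics/s6.png",im[...,::-1])
E
```

```text
F mean [-0.12  0.26 -0.37] sd [0.32 0.39 0.33]
t 21.2 p [ 0.5785 -0.1785  0.2453] psi 91.18 zt [ 0. -0. -1.] F [ 0.13  0.11 -0.37] w 0.0094
tilt -0.0144 dy -0.0004 L [324.  229.7] R [155.5 167.3] sc 0.81 0.67 res [ 0.9  0.4 -1.5  0.5]
```

Call:
apply_moves([
  [[0, 0, 0], [0, 0, 0], 40],
  [[0, 0, 0], [0, 0, 0], 40],
  [[0, 0, 0], [0, 0, 0], 40],
  [[0, 0, -1], [0, 0, 0], 40],
  [[0, 0, -1], [0, 0, 0], 40],
  [[0, 0, -0.4], [0, 0, 0], 40],
  [[0, 0, 0], [0, 0, 0], 40],
  [[0, 0, 0], [0, 0, 0], 40],
])

```text
time: 22.2
eef_pos: [0.5779, -0.1786, 0.3039]
ee_rot: [-0.001, 0.7, 0.714, -0.0]
contact_force: [0.9, -0.1, 0.2]
width: 0.04
```

```bash
python3 - <<'E'
from h import *
t=[];b=[]
for i in range(6):
    im=snapshot("scene");b.append(balls(im,i==5))
print(np.round(b,4));show();cv2.imwrite("pics/s7.png",im[...,::-1])
cv2.imwrite("pics/s7c.png",cv2.resize(im[110:290,130:400][...,::-1],None,fx=2.9,fy=2.9,interpolation=3))
E
```

```text
tilt -0.0184 dy -0.0008 L [323.6 229.9] R [155.6 166.9] sc 0.76 0.68 res [ 1.1  0.5 -1.8  0.6]
[-0.0187 -0.0181 -0.0193 -0.0191 -0.0196 -0.0184]
t 22.5 p [ 0.5782 -0.1786  0.3046] psi 91.17 zt [-0.001  0.    -1.   ] F [-0.28 -0.88  0.48] w 0.0397
```

View pics/s7c.png

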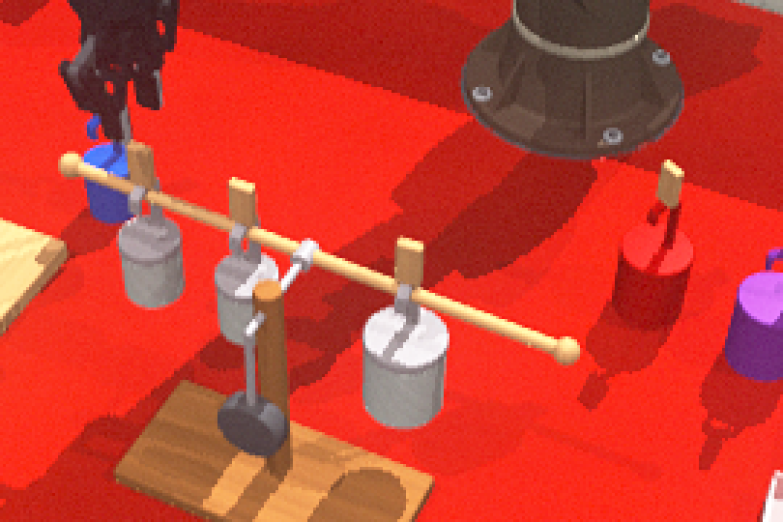

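All three tins hang freely. The tilt is about -0.019 against the empty-bar reading of +0.0075, so the left end is about 0.026 rad low. I'll slide the outer small tin about 19 mm further out.

Call:
apply_moves([
  [[0, 0, 0.8], [0, 0, 0], 40],
  [[0, 0, 0.8], [0, 0, 0], 40],
  [[0, 0, 0.72], [0, 0, 0], 40],
  [[0, 0, 0], [0, 0, 0], 25],
  [[0, 0, 0], [0, 0, 0], 0],
  [[0, 0, 0], [0, 0, 0], 0],
  [[0, 0, 0], [0, 0, 0], 0],
  [[-0.19, 0, 0.04], [0, 0, 0], 0],
  [[-0.19, 0, 0.04], [0, 0, 0], 0],
  [[-0.19, 0, 0.04], [0, 0, 0], 0],
  [[-0.19, 0, 0.04], [0, 0, 0], 0],
  [[0, 0, 0], [0, 0, 0], 0],
  [[0, 0, 0], [0, 0, 0], 0],
])

```text
time: 24.12
eef_pos: [0.5788, -0.1977, 0.2431]
ee_rot: [0.0, 0.7, 0.714, -0.0]
contact_force: [1.9, -0.2, 0.8]
width: 0.0093
```

```bash
python3 - <<'E'
from h import *
im=weigh(4);show();balls(im)
E
```

```text
F mean [ 0.86 -0.24  0.45] sd [0.69 0.27 0.2 ]
t 24.32 p [ 0.5788 -0.1974  0.2431] psi 91.19 zt [ 0. -0. -1.] F [ 1.18 -0.57  0.25] w 0.009
tilt 0.0112 dy -0.0006 L [324. 228.] R [155.9 168.9] sc 0.8 0.66 res [ 1.   0.4 -1.7  0.6]
```

Call:
apply_moves([
  [[0, 0, 0], [0, 0, 0], 40],
  [[0, 0, 0], [0, 0, 0], 40],
  [[0, 0, 0], [0, 0, 0], 40],
  [[0, 0, -1], [0, 0, 0], 40],
  [[0, 0, -1], [0, 0, 0], 40],
  [[0, 0, -1], [0, 0, 0], 40],
  [[0, 0, 0], [0, 0, 0], 40],
  [[0, 0, 0], [0, 0, 0], 40],
  [[0, 0, 0], [0, 0, 0], 40],
  [[0, 0, 0], [0, 0, 0], 40],
])

```text
time: 25.58
eef_pos: [0.5785, -0.1976, 0.3173]
ee_rot: [-0.001, 0.7, 0.714, -0.0]
contact_force: [-0.1, -0.2, -0.3]
width: 0.0397
```

```bash
python3 - <<'E'
from h import *
b=[];
for i in range(8):
    im=snapshot("scene");b.append(balls(im,i==7))
print(np.round(b,4),np.mean(b));show();sd=snapshot("side")
print("ref",[round(balls(cv2.imread(f"pics/{n}.png")[...,::-1],False),4) for n in("scene0","s2")])
cv2.imwrite("pics/fin.png",np.hstack([cv2.resize(im[130:280,130:400],(400,222)),cv2.resize(sd[140:300,200:400],(400,320))[:222]])[...,::-1])
E
```

```text
tilt 0.0016 dy -0.0005 L [324.  228.8] R [155.8 168.4] sc 0.79 0.64 res [ 1.   0.3 -1.6  0.5]
[0.0014 0.0009 0.0013 0.001  0.0015 0.0008 0.0016 0.0016] 0.0012526914324550254
t 25.98 p [ 0.5787 -0.1976  0.3181] psi 91.18 zt [ 0. -0. -1.] F [ 0.37 -1.33  0.23] w 0.0402
ref [np.float64(0.0086), np.float64(0.0062)]
```

View pics/fin.png

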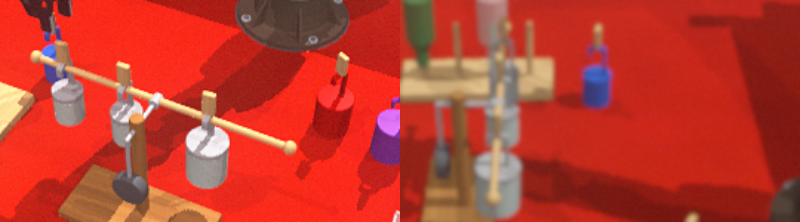

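```bash
python3 -c "
from station import *
print(finish_job())"
```

```text
the job is handed in; nothing more can be done
None
```

The job is handed in: all three tins hang freely on the bar and it rests level to within about 0.006 rad. I don't have a verdict, because the hand-in reports none.

| Step | Tin | Final place from pivot | Weight from bar tilt | Weight felt at wrist | Bar tilt after hanging (from empty level) |
|---|---|---|---|---|---|
| 1 | first small tin | about 58 mm right | 1.6 N | 1.65 N | about +0.09 rad |
| 2 | big tin | about 91 mm left | 3.6 N | 3.85 N | about -0.24 rad |
| 3 | second small tin | about 174 mm right | 1.4 N | 1.5 N | -0.026 rad at first, then slid 19 mm out |

- **Stop:** no tilt I measured came near the 0.42 rad stop; the largest was about 0.24 rad.
- **Final level:** eight readings averaged +0.001 rad. The same method read +0.006 and +0.009 for the empty bar, so the bar is about 0.006 rad left-end-low, close to the limit of the measurement.
- **Robot:** it was clear, with the finger ends about 40 mm above the nearest tin's tab. About 26 s of the 72 s were used.
- **Bystanders:** no move went near the cup, scoop, stand or coloured look-alikes. The last picture shows the stand, blue tin and red tin in place; the cup and scoop are outside that crop, so I did not check them at the end.
- **Weights:** the wrist and bar-tilt figures differ by up to 6% for the big tin and about 10% for the second small tin. I relied on the bar.

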